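Load the cassette feeder and press start

ROBOT

A 6-joint arm with a two-finger parallel gripper is mounted at the origin on the work surface. World frame = base frame: x ahead of the robot, y to its left, z up, the work surface at z = 0. Lengths are in m, angles in rad, forces in N, time in s.
With the tool pointing down it reaches from about 0.325 to 0.775 m from the base axis. Payload 5.5 kg.
Tool frame: the origin (TCP) lies at the very end of the fingers, on their centre line; the grasp point (between the pads) lies 19 mm behind it (env.grip_depth is the distance from the TCP to the grasp point, in m); x points along the fingers, z is the direction in which the jaws open and shut, and the axes are right-handed (so a half turn about x gives the same grasp; the last joint's range is limited). The gripper opens to 88 mm and grips with 3 to 60 N. Pads are 20 mm wide; open, the fingers measure 115 mm over their backs; the gripper's body (75 mm by 178 mm) begins 61 mm behind the grasp point.
Start: joints at [-1.168, 0.091, 1.231, -0, 1.82, -0.057], TCP at [0.266, -0.538, 0.223] pointing down, gripper open.
Joint ranges: [-2.87, 2.87], [-0.86, 2.18], [0.17, 2.46], [-1.51, 4.65], [0.06, 2.69], [-2.65, 2.65]. Speed limits (rad/s): [2.57, 2.57, 3.01, 3.14, 3.14, 3.14].

INTERFACE

Orientations are given as a rotation vector (axis times angle).
In Python, from rig import env gives the robot as it stands. The module is installed in compiled form; this text tells all that it offers.
- The arm moves only by the tool play_rows, never from a script. Its argument "plan" is one flat list of numbers, 5 for each row, row after row: the opening, from 0 (shut) to 1 (fully open), then the shift along the tool's x, y, z as a fraction of full scale, then the turn about the tool's x as a fraction of full scale. A call has 1 to 20 rows; each row is the pose to reach, as a shift and turn from the pose commanded when the call began, along the tool's axes at that moment; what a row does not reach only later rows make up. Full scale, the value 1, is 0.5 m for a shift and 90 degrees for a turn. A row lasts 1/12 s, in which the tool goes at most 41.7 mm and 7.16 degrees, less where a joint would pass 70% of its speed; a pose out of reach is approached as far as the arm can. A call with a number of a shift or a turn outside -1 to 1 is refused whole. A call with a gripper value outside its range is refused whole. The fingers move at their own pace and stop on an object; "newtons" is the grip in N (left out, the last holds). Time passes only in rows, so rows that repeat a pose let the fingers close. It gives the time, the measured TCP pose, the force and the opening at its end, in the units of the state.
- env.observe(): the state, without advancing time (a new reading comes with each control period).
- env.capture(name): name is "side" or "top" or "wrist"; returns a dict with "color" (400x640x3 uint8, red, green, blue), "mtx" (3x3 intrinsics, pixels), "k1" (the pictures are not rectified: a ray, as slopes to the right and down, at radius r is drawn at 1 + k1 r^2 times it, then the intrinsics apply), "origin" and "orientation" of the camera in the world; the wrist camera has in their place "tool_from_camera" (4x4, takes a point from camera to tool coordinates, whose origin is the TCP and whose axes are the tool frame's). Camera axes: x right, y down, z forward; pixel columns grow to the right and rows downward; lengths in m; the calibration is good to about 2 mm. A picture is of the moment at which its call begins: read the wrist's pose just before it. There is no depth.
- env.job_done(): hands the job in, once; it reports no verdict.
The state is a dict: "clock": time; "joint_positions": joint angles; "qvel": joint speeds; "joint_torque": joint torques, N m; "tcp_pos": TCP position; "tcp_rot": TCP orientation; "ft_force": force on the tool from outside, world axes, zero at the start; "moment": the same for the moment, N m; "opening": finger opening in m.
Only numpy, scipy, OpenCV 4.12 (cv2) and the standard library are available. Lean on these libraries where they do the work, as an engineer would, in place of code of your own. Each camera call takes 0.05 s, during which the arm holds its last target.

TASK

Load the two test cassettes one by one into the gravity feeder between its corner guides, lying flat, the thick one first so that it is at the bottom and the thin one on top of it. Only then press the wide start key on the console with the fingertips to about 8 N, keeping it down for about a second and never pressing harder than 25 N, and let go. Do not press the two round keys and leave the other things on the bench where they are.

Things in the scene. Friction and masses are not known exactly. Their poses are not given: they have to be found in the camera images.
- thick_cassette: Thick cassette, loose, white plastic block with one round dark port on its top: 46 mm (its x) x 110 mm (its y) x 34 mm high, about 0.16 kg. Origin at the centre of its underside, z up. It lies flat on the bench; a half turn makes no difference.
- thin_cassette: Thin cassette, loose, white plastic block with three dark bar-shaped windows on its top: 46 mm (its x) x 110 mm (its y) x 22 mm high, about 0.10 kg. Origin at the centre of its underside, z up. It lies flat on the bench; a half turn makes no difference.
- feeder: Gravity feeder, fixed, left or right of the robot with the console on the other side: white base 130 (x) x 190 (y) x 30 mm high; on it four L-shaped aluminium corner guides around an upright well open at the top. Guides reach 48 mm above the well's floor, their lips, leaning outwards, 58 mm. Cassettes lie with their length along feeder y. Origin at the centre of the underside.
- feeder_floor (a point): Centre of the well's floor, 30 mm above the bench, axes as the feeder's. Well 56 (x) x 120 mm (y). Its long sides (-x, +x) are open over the middle 76 mm, so fingers holding a cassette across its width pass down beside it to the flat base. A cassette resting there has its origin at this point; one on the thick cassette 34 mm above it.
- console: Console, fixed: white box 140 mm (x) x 170 mm (y) x 50 mm high with a level grey key panel on top. One wide rectangular start key along the edge nearest the robot (-x), a dark display strip across the middle, two round keys along the far edge. Origin at the centre of its underside.
- start_key_top (a point): Centre of the top face of the start key: white rectangle 38 mm (console x) x 80 mm (console y), its top 54.5 mm above the bench; flat membrane key, spring-backed, only 1.5 mm of travel (about 1.5 N to start moving, 12 N to reach the stop, rigid beyond). Pressed straight down.
- start_key: The start key itself; origin at the centre of its underside, 3 mm below its top.
- stop_key: Left round key (console +y), 28 mm across, its top 54.5 mm above the bench, centre 85 mm farther in console x and 45 mm in console +y from the start key's centre. Not to be pressed.
- eject_key: Right round key (console -y), as the left one but 45 mm to console -y. Not to be pressed.
- jar_a: Bystander, small white-capped jar, 42 mm across, 55 mm high; origin at the centre of its underside. Leave it where it is.
- dish: Bystander, glass dish, open shallow bowl, 56 mm across, 16 mm high; origin at the centre of its underside. Leave it where it is.
- reagent_bottle: Bystander, amber bottle, 56 mm across, 130 mm high; origin at the centre of its underside. Leave it where it is.
- beaker: Bystander, glass beaker, open cup, 66 mm across, 85 mm high; origin at the centre of its underside. Leave it where it is.
- mouse: Bystander, computer mouse, 100 x 58 x 22 mm; origin at the centre of its underside. Leave it where it is.
- tip_tray: Bystander, white tray, open, 90 x 120 x 50 mm; origin at the centre of its underside. Leave it where it is.
- slide_box: Bystander, cardboard box, closed, 90 x 160 x 35 mm; origin at the centre of its underside. Leave it where it is.
Not all that is in view belongs to the job. What is shaped like the thick_cassette but brown is not meant.

How it is judged:
On the way, in this order (a step that is already met when the one before it is completed fails the run):
1. the thick cassette lies flat on the feeder's floor, let go (x of thick_cassette in the frame of feeder_floor between -0.012 and 0.012 m and y of thick_cassette in the frame of feeder_floor between -0.012 and 0.012 m and z of thick_cassette in the frame of feeder_floor between -0.004 and 0.004 m and angle between thick_cassette's own z axis and vertical below 0.08 rad and angle between the y axis of thick_cassette and the y axis of feeder, either way round below 0.25 rad and contact force between the fingers and thick_cassette below 0.3 N and linear speed of thick_cassette below 0.03 m/s), for 0.2 s.
2. the thin cassette lies flat on the thick one in the feeder, let go (x of thick_cassette in the frame of feeder_floor between -0.012 and 0.012 m and y of thick_cassette in the frame of feeder_floor between -0.012 and 0.012 m and z of thick_cassette in the frame of feeder_floor between -0.004 and 0.004 m and angle between each of thick_cassette, thin_cassette's own z axis and vertical below 0.08 rad and angle between the y axis of each of thick_cassette, thin_cassette and the y axis of feeder, either way round below 0.25 rad and x of thin_cassette in the frame of feeder_floor between -0.012 and 0.012 m and y of thin_cassette in the frame of feeder_floor between -0.012 and 0.012 m and z of thin_cassette in the frame of feeder_floor between 0.03 and 0.038 m and contact force between the fingers and thin_cassette below 0.3 N and linear speed of thin_cassette below 0.03 m/s), for 0.2 s.
3. the start key is held down by the fingers with more than 5 N for 0.5 s (contact force between the fingers and start_key above 5 N), for 0.5 s.
At the end, for the whole second after the job is handed in: Thick cassette flat on the feeder's floor and thin cassette flat on top of it, each within 12 mm of the well's centre line in x and y, within 4 mm of its resting height, level within 0.08 rad and along the well within 0.25 rad, both at rest; start key let go (under 0.3 N) (x of thick_cassette in the frame of feeder_floor between -0.012 and 0.012 m and y of thick_cassette in the frame of feeder_floor between -0.012 and 0.012 m and z of thick_cassette in the frame of feeder_floor between -0.004 and 0.004 m and angle between each of thick_cassette, thin_cassette's own z axis and vertical below 0.08 rad and angle between the y axis of each of thick_cassette, thin_cassette and the y axis of feeder, either way round below 0.25 rad and x of thin_cassette in the frame of feeder_floor between -0.012 and 0.012 m and y of thin_cassette in the frame of feeder_floor between -0.012 and 0.012 m and z of thin_cassette in the frame of feeder_floor between 0.03 and 0.038 m and linear speed of each of thick_cassette, thin_cassette below 0.01 m/s and contact force between anything else and start_key below 0.3 N); the robot touches nothing.
It fails at once if the start key is pressed with more than 25 N (contact force between anything else and start_key above 25 N).
It fails at once if the start key is pressed (over 2 N) before both cassettes are in the feeder (contact force between anything else and start_key above 2 N and not (x of thick_cassette in the frame of feeder_floor between -0.012 and 0.012 m and y of thick_cassette in the frame of feeder_floor between -0.012 and 0.012 m and z of thick_cassette in the frame of feeder_floor between -0.004 and 0.004 m and angle between each of thick_cassette, thin_cassette's own z axis and vertical below 0.08 rad and angle between the y axis of each of thick_cassette, thin_cassette and the y axis of feeder, either way round below 0.25 rad and x of thin_cassette in the frame of feeder_floor between -0.012 and 0.012 m and y of thin_cassette in the frame of feeder_floor between -0.012 and 0.012 m and z of thin_cassette in the frame of feeder_floor between 0.03 and 0.038 m)).
It fails at once if a round key is pressed (over 2 N) (contact force between anything else and stop_key above 2 N or contact force between anything else and eject_key above 2 N).
It fails at once if a bystander is moved more than 30 mm or tipped over (distance of any of jar_a, dish, reagent_bottle, beaker, mouse, tip_tray, slide_box from where it was at the start of the episode above 0.03 m or angle between any of jar_a, dish, reagent_bottle, beaker, mouse, tip_tray, slide_box's own z axis and vertical above 0.5 rad).
It also fails if it takes over 72 s, if anything falls off the work surface, if the arm or the gripper's body presses on something with over 40 N, if the wrist force passes 120 N, or if a joint passes its speed limit or range.

## Working session

There is one attempt and no reset: what is moved stays moved. The work goes in short steps, Python scripts to look and compute and a tool call to move; the robot and the scene stay as the last step left them, time stands still between calls to the robot, and variables do not carry over. Pictures are saved under pics/ and viewed, and the job is handed in when it is done.

Besides the shell and the picture viewer there is one more tool, called after "Request:" by a JSON object that holds its "method" and its "body", one argument or row to a line. play_rows: Moves the arm, as the interface text tells. Shift numbers are shares of 0.5 m and turn numbers shares of 90 degrees, none past 1 either way. Its arguments: {"type":"object","properties":{"plan":{"type":"array","items":{"type":"number"}},"newtons":{"type":"number"}},"required":["plan"]}

```bash
mkdir -p pics; ls; python3 - <<'E'
from rig import env
import cv2
print(env.observe())
for n in ("top","side","wrist"):
    c=env.capture(n); cv2.imwrite(f"pics/{n}0.png",c["color"][:,:,::-1])
    print(n,{k:v for k,v in c.items() if k!="color"})
E
```

```text
pics
{'clock': 0.0, 'joint_positions': array([-1.16769435e+00,  9.18523025e-02,  1.23187298e+00,  3.97403124e-06,
        1.81981111e+00, -5.67079608e-02]), 'qvel': array([-1.33780491e-03, -8.85446956e-05,  2.55765359e-03, -2.80004767e-03,
        6.64085120e-04,  2.32151312e-03]), 'joint_torque': array([ 1.30668373e-04, -4.46452045e+01, -4.06447184e+01,  6.96939393e-02,
        2.91213021e-02, -1.43506545e-04]), 'tcp_pos': array([ 0.26614415, -0.53740805,  0.22151811]), 'tcp_rot': array([ 0.86531168,  1.39393928, -0.86347564]), 'ft_force': array([0.49749883, 0.07899943, 0.54360801]), 'moment': array([ 0.06956904, -0.04685853, -0.03214152]), 'opening': 0.08806749274981449}
top {'mtx': array([[508.69287981,   0.        , 317.09782698],
       [  0.        , 508.69287981, 199.56041568],
       [  0.        ,   0.        ,   1.        ]]), 'k1': 0.031261440078026656, 'origin': array([0.25357344, 0.02179885, 1.64235157]), 'orientation': array([-2.11198289,  2.10352315, -0.23650765])}
side {'mtx': array([[427.59349274,   0.        , 322.80458743],
       [  0.        , 427.59349274, 205.18307332],
       [  0.        ,   0.        ,   1.        ]]), 'k1': -0.03395507233767023, 'origin': array([-0.14524879,  0.7601838 ,  1.20774282]), 'orientation': array([-1.05144   ,  2.47375475, -0.99005977])}
wrist {'mtx': array([[343.10113402,   0.        , 324.06133114],
       [  0.        , 343.10113402, 197.44471123],
       [  0.        ,   0.        ,   1.        ]]), 'k1': -0.06360602619674768, 'tool_from_camera': array([[ 1.40479172e-03, -2.99633928e-01,  9.54053214e-01,
        -1.61982572e-01],
       [ 5.08377182e-04, -9.54053819e-01, -2.99634866e-01,
         8.29211054e-02],
       [ 9.99998884e-01,  9.05943464e-04, -1.18791986e-03,
        -6.75452597e-04],
       [ 0.00000000e+00,  0.00000000e+00,  0.00000000e+00,
         1.00000000e+00]])}
```

View pics/top0.png

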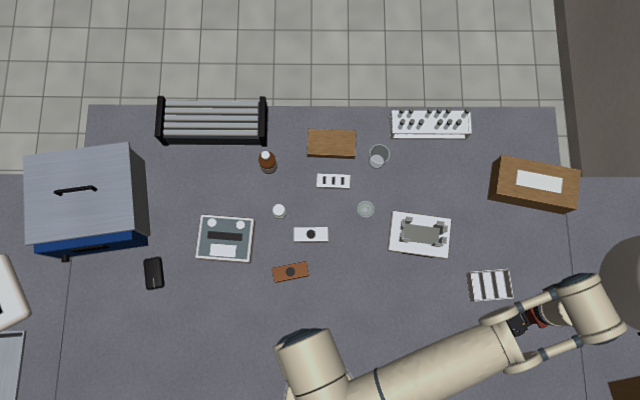

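View pics/side0.png

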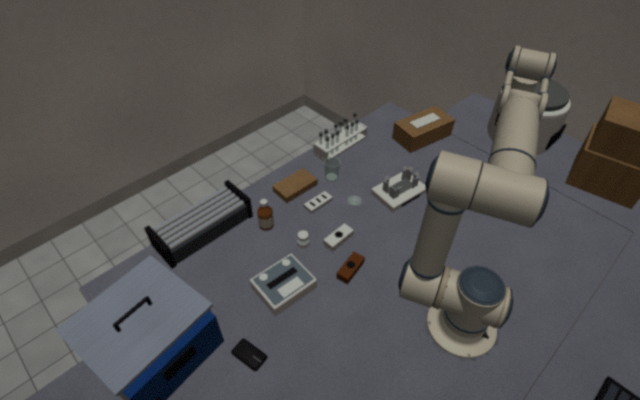

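View pics/wrist0.png

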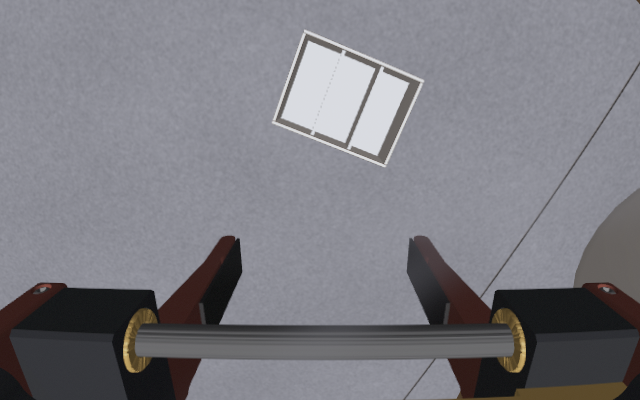

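The candidates for the thick cassette are the white block with one port at (311,234) and the brown block at (290,271). The white one fits, because brown is excluded. The white block with three bars at (333,181) is the thin cassette. The feeder is at (420,234) and the console at (225,238), with its wide key at about (223,251). I'll enlarge a crop to confirm and to pick corners.

```bash
cat > h.py <<'E'
import numpy as np, cv2
from scipy.spatial.transform import Rotation as R
def campose(c,obs=None):
    if "origin" in c: return R.from_rotvec(c["orientation"]).as_matrix(), np.array(c["origin"])
    T=np.array(c["tool_from_camera"]); Rt=R.from_rotvec(obs["tcp_rot"]).as_matrix()
    return Rt@T[:3,:3], Rt@T[:3,3]+obs["tcp_pos"]
def dist(c): return np.array([c["k1"],0,0,0,0.])
def pix2w(c,uv,z,obs=None):
    Rm,o=campose(c,obs)
    p=cv2.undistortPointsIter(np.array(uv,float).reshape(-1,1,2),c["mtx"],dist(c),None,None,(3,50,1e-9)).reshape(-1,2)
    d=np.c_[p,np.ones(len(p))]@Rm.T
    return o+d*((z-o[2])/d[:,2])[:,None]
def w2pix(c,P,obs=None):
    Rm,o=campose(c,obs)
    return cv2.projectPoints(np.array(P,float).reshape(-1,1,3),cv2.Rodrigues(Rm.T)[0],-Rm.T@o,c["mtx"],dist(c))[0].reshape(-1,2)
E
python3 - <<'E'
import cv2
im=cv2.imread("pics/top0.png")
c=im[160:290,180:460]; 
cv2.imwrite("pics/crop0.png",cv2.resize(c[:, :100],None,fx=6,fy=6,interpolation=cv2.INTER_CUBIC)[:600])
cv2.imwrite("pics/crop1.png",cv2.resize(im[160:250,270:380],None,fx=6.5,fy=6.5,interpolation=cv2.INTER_CUBIC))
cv2.imwrite("pics/crop2.png",cv2.resize(im[200:270,375:465],None,fx=8,fy=8,interpolation=cv2.INTER_CUBIC))
E
```

```text
(no output)
```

View pics/crop0.png

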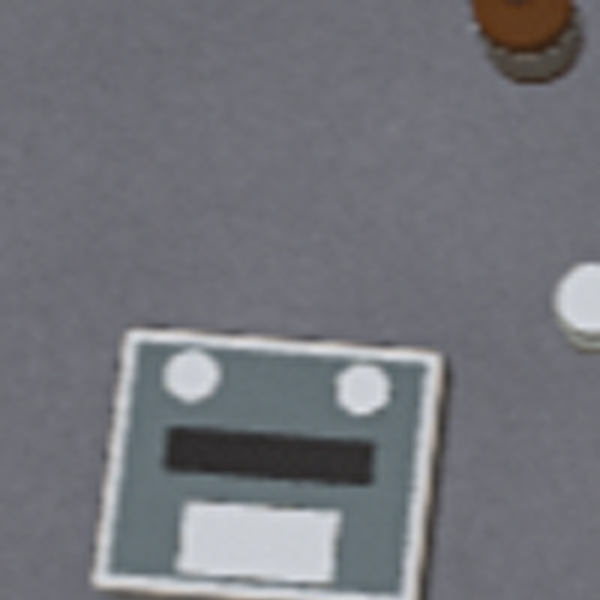

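View pics/crop1.png

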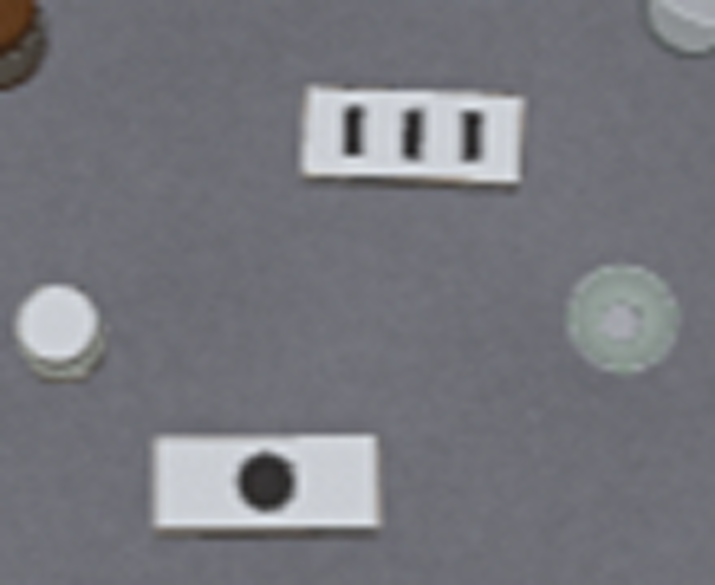

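View pics/crop2.png

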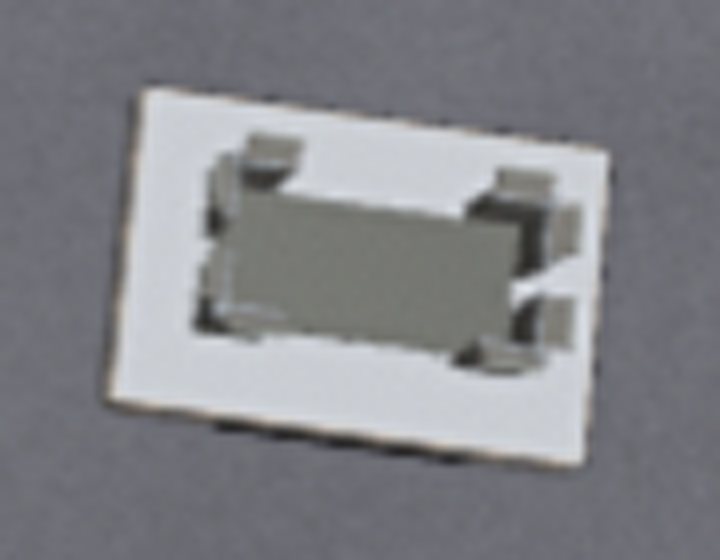

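The crops confirm them: one-port white block = thick, three-bar = thin, wide white key at the near edge of the console. Measuring.

```bash
cat > m.py <<'E'
from h import *
def fit(c,roi,z,s=8,thr=None,obs=None):
    x0,y0,x1,y1=roi
    g=cv2.cvtColor(c["color"],cv2.COLOR_RGB2GRAY)[y0:y1,x0:x1]
    g=cv2.resize(g,None,fx=s,fy=s,interpolation=cv2.INTER_CUBIC)
    t=thr or cv2.threshold(g,0,255,cv2.THRESH_OTSU)[0]
    m=(g>t).astype(np.uint8)
    cs=max(cv2.findContours(m,cv2.RETR_EXTERNAL,cv2.CHAIN_APPROX_NONE)[0],key=cv2.contourArea)
    uv=(cs.reshape(-1,2)+.5)/s-.5+[x0,y0]
    w=pix2w(c,uv,z,obs)[:,:2]
    (cx,cy),(a,b),an=cv2.minAreaRect((w*1000).astype(np.float32))
    if a<b: ang=an+90
    else: ang=an
    ang=(ang)%180  # long-axis direction from world x
    return np.array([cx,cy])/1000,(a,b),ang
E
python3 - <<'E'
from m import *
from rig import env
c=env.capture("top")
print("thick",fit(c,(286,222,336,246),.034))
print("thin",fit(c,(312,170,355,192),.022))
print("feeder",fit(c,(383,205,458,264),.03))
print("key",fit(c,(206,242,240,258),.0545))
print("console",fit(c,(190,210,260,266),.05))
f=[(145,90),(608,152),(583,463),(110,402)]
w=pix2w(c,(np.array(f)+.5)/8-.5+[375,200],.03);print(w,w.mean(0))
k=[(182,503),(341,510),(334,582),(177,575)]
w=pix2w(c,(np.array(k)+.5)/6-.5+[180,160],.0545);print(w,w.mean(0))
k=[(130,330),(441,352),(415,608),(95,585)]
w=pix2w(c,(np.array(k)+.5)/6-.5+[180,160],.05);print(w,w.mean(0))
o=env.observe();print(R.from_rotvec(o["tcp_rot"]).as_matrix().round(3))
for n,uv,z in(("jar",(278.5,210),.055),("dish",(365.5,209),.016),("bottle",(267,155),.13),("beaker",(379,153),.085)):print(n,pix2w(c,[uv],z))
E
```

```text
thick (array([0.50020715, 0.03560198]), (45.25608825683594, 110.57940673828125), 90.73723310232162)
thin (array([ 0.67977625, -0.03723734]), (111.43399047851562, 46.32252502441406), 88.1502914428711)
feeder (array([ 0.50167557, -0.31366968]), (188.5183563232422, 128.6096649169922), 82.25057220458984)
key (array([0.44415573, 0.30965646]), (81.41708374023438, 38.86272048950195), 85.97822570800781)
console (array([0.48410815, 0.3068092 ]), (169.3287811279297, 138.9864501953125), 85.6648941040039)
[[ 0.57620323 -0.22938977  0.03      ]
 [ 0.55166221 -0.41466296  0.03      ]
 [ 0.4266531  -0.39797483  0.03      ]
 [ 0.44983244 -0.21179225  0.03      ]] [ 0.50108774 -0.31345495  0.03      ]
[[0.46475215 0.3500258  0.0545    ]
 [0.46134273 0.2671691  0.0545    ]
 [0.42381611 0.26933642 0.0545    ]
 [0.42722328 0.35071953 0.0545    ]] [0.44428357 0.30931271 0.0545    ]
[[0.557305   0.38297384 0.05      ]
 [0.54612297 0.21825866 0.05      ]
 [0.41093164 0.22750746 0.05      ]
 [0.42241867 0.39382955 0.05      ]] [0.48419457 0.30564238 0.05      ]
[[-0.     0.896  0.444]
 [ 0.001  0.444 -0.896]
 [-1.     0.    -0.001]]
jar [[0.5721964 0.1377467 0.055    ]]
dish [[ 0.58462284 -0.14307909  0.016     ]]
bottle [[0.73102283 0.17136686 0.13      ]]
beaker [[ 0.75369803 -0.18240168  0.085     ]]
```

```bash
cat > go.py <<'E'
import sys
from h import *
from rig import env
def go(x,y,z,hd):
    o=env.observe();M=R.from_rotvec(o["tcp_rot"]).as_matrix()
    d=M.T@(np.array([x,y,z])-o["tcp_pos"])
    cur=np.degrees(np.arctan2(M[1,2],M[0,2]))
    t=-(((hd-cur)+180)%360-180)
    print("t",o["clock"],"tcp",o["tcp_pos"].round(4),"hd",cur.round(2),"down",M[:,0].round(4),"f",o["ft_force"].round(1),"open",round(o["opening"],4))
    print("row shift",(d/.5).round(4),"turn",round(t/90,4),"dist mm",round(np.linalg.norm(d)*1000,1))
if __name__=="__main__": go(*map(float,sys.argv[1:]))
E
python3 go.py .5002 .0356 .15 0.74
```

```text
t 0.2 tcp [ 0.2662 -0.5375  0.2219] hd -63.66 down [-5.0e-04  1.1e-03 -1.0e+00] f [ 0.1 -0.1  0.8] open 0.088
row shift [ 0.145   0.9281 -0.8193] turn -0.7155 dist mm 623.2
```

Request:
{"method": "play_rows", "body": {
  "plan": [1,0.145,0.928,-0.819,-0.7155,1,0.145,0.928,-0.819,-0.7155,1,0.145,0.928,-0.819,-0.7155,1,0.145,0.928,-0.819,-0.7155,1,0.145,0.928,-0.819,-0.7155,1,0.145,0.928,-0.819,-0.7155,1,0.145,0.928,-0.819,-0.7155,1,0.145,0.928,-0.819,-0.7155,1,0.145,0.928,-0.819,-0.7155,1,0.145,0.928,-0.819,-0.7155,1,0.145,0.928,-0.819,-0.7155,1,0.145,0.928,-0.819,-0.7155,1,0.145,0.928,-0.819,-0.7155,1,0.145,0.928,-0.819,-0.7155,1,0.145,0.928,-0.819,-0.7155,1,0.145,0.928,-0.819,-0.7155,1,0.145,0.928,-0.819,-0.7155,1,0.145,0.928,-0.819,-0.7155]
}}

```text
clock: 1.7
tcp_pos: [0.5001, 0.0351, 0.1499]
tcp_rot: [-0.011, 1.571, 0.01]
ft_force: [0.3, -0.3, 0.4]
opening: 0.0877
```

```bash
python3 go.py .5002 .0356 .006 0.74; python3 - <<'E'
from m import *
from rig import env
o=env.observe();c=env.capture("wrist");im=c["color"][:,:,::-1].copy()
a=np.radians(.74);X=np.array([np.cos(a),np.sin(a)]);Y=np.array([-X[1],X[0]])
for sx in(-1,1):
  for sy in(-1,1):
    p=w2pix(c,[*(np.array([.5002,.0356])+sx*.023*X+sy*.055*Y),.034],o)[0];cv2.circle(im,tuple(int(v) for v in p.round()),2,(0,0,255),-1)
cv2.imwrite("pics/w1.png",im)
E
```

```text
t 1.7 tcp [0.5001 0.0351 0.1499] hd 0.78 down [-7.e-04 -5.e-04 -1.e+00] f [ 0.3 -0.3  0.4] open 0.0877
row shift [0.2878 0.0012 0.0003] turn 0.0005 dist mm 143.9
```

View pics/w1.png

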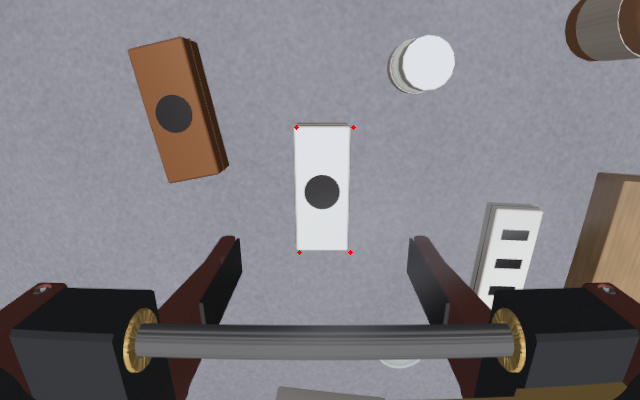

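The wrist view shows the white one-port block at (322,190), with the projected corners within about 2 px. The brown decoy is at (175,110). The two cameras agree, so I'll descend and grip.

Request:
{"method": "play_rows", "body": {
  "plan": [1,0.2,0,0,0,1,0.25,0,0,0,1,0.288,0.001,0,0,1,0.288,0.001,0,0,1,0.288,0.001,0,0,1,0.288,0.001,0,0,0,0.288,0.001,0,0,0,0.288,0.001,0,0,0,0.288,0.001,0,0,0,0.288,0.001,0,0,0,0.288,0.001,0,0,0,0.288,0.001,0,0,0,0.288,0.001,0,0,0,0.288,0.001,0,0],
  "newtons": 25
}}

```text
clock: 2.92
tcp_pos: [0.5002, 0.0357, 0.0062]
tcp_rot: [-0.01, 1.571, 0.01]
ft_force: [-2.4, -0.0, 2.2]
opening: 0.0457
```

```bash
python3 go.py .5002 .0356 .17 0.74
```

```text
t 2.9167 tcp [0.5002 0.0357 0.0062] hd 0.75 down [-4.e-04 -1.e-04 -1.e+00] f [-2.4 -0.   2.2] open 0.0457
row shift [-3.275e-01 -3.000e-04 -1.000e-04] turn 0.0001 dist mm 163.8
```

Request:
{"method": "play_rows", "body": {
  "plan": [0,-0.08,0,0,0,0,-0.16,0,0,0,0,-0.24,0,0,0,0,-0.328,-0.06,0,0.01,0,-0.328,-0.14,0,0.02,0,-0.328,-0.22,-0.002,0.04,0,-0.328,-0.3,-0.003,0.05,0,-0.328,-0.38,-0.004,0.06,0,-0.328,-0.46,-0.005,0.07,0,-0.328,-0.54,-0.006,0.08,0,-0.328,-0.6,-0.007,0.093,0,-0.328,-0.66,-0.007,0.093,0,-0.328,-0.6986,-0.007,0.093,0,-0.328,-0.6986,-0.007,0.093,0,-0.328,-0.6986,-0.007,0.093,0,-0.328,-0.6986,-0.007,0.093]
}}

```text
clock: 4.25
tcp_pos: [0.5014, -0.3129, 0.1696]
tcp_rot: [0.105, 1.569, -0.104]
ft_force: [0.2, -0.2, -1.4]
opening: 0.0457
```

```bash
python3 go.py .5014 -.3136 .17 -7.6; python3 - <<'E'
from m import *
from rig import env
o=env.observe();c=env.capture("wrist");im=c["color"][:,:,::-1].copy()
a=np.radians(-7.6);X=np.array([np.cos(a),np.sin(a)]);Y=np.array([-X[1],X[0]])
for hx,hy,z in((.065,.095,.03),(.028,.06,.078)):
 for sx in(-1,1):
  for sy in(-1,1):
    p=w2pix(c,[*(np.array([.5014,-.3136])+sx*hx*X+sy*hy*Y),z],o)[0]
    print(p)
    cv2.circle(im,tuple(int(v) for v in p.round()),2,(0,0,255),-1)
cv2.imwrite("pics/w2.png",im)
E
```

```text
t 4.25 tcp [ 0.5014 -0.3129  0.1696] hd -7.61 down [-6.e-04  1.e-03 -1.e+00] f [ 0.2 -0.2 -1.4] open 0.0457
row shift [-0.0008 -0.0013  0.0003] turn -0.0002 dist mm 0.8
[259.70975286 278.34672911]
[247.41157645  77.7937982 ]
[389.65981569 278.49936871]
[402.32033971  77.84000508]
[291.1017195  271.62682308]
[286.42658472 125.15598973]
[358.28101175 271.70374076]
[363.22166566 125.19448523]
```

View pics/w2.png

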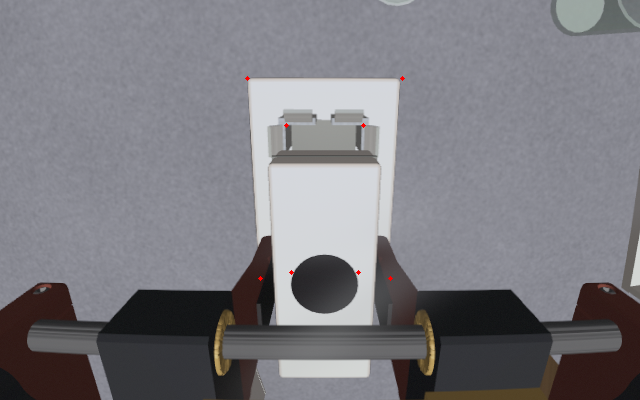

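The wrist view shows the feeder base corners at (247,78) and (400,78), as predicted to within 1 mm, and the held cassette on the well's centre line. I'll lower it part way into the guides and check.

Request:
{"method": "play_rows", "body": {
  "plan": [0,0.06,-0.001,0,0,0,0.12,-0.001,0,0,0,0.14,-0.001,0,0,0,0.16,-0.001,0,0,0,0.175,-0.001,0,0,0,0.19,-0.001,0,0,0,0.205,-0.001,0,0,0,0.22,-0.001,0,0,0,0.22,-0.001,0,0]
}}

```text
clock: 5.05
tcp_pos: [0.5009, -0.3138, 0.0587]
tcp_rot: [0.105, 1.57, -0.104]
ft_force: [-0.9, 0.4, -2.2]
opening: 0.046
```

```bash
python3 go.py .5014 -.3136 .038 -7.6; python3 - <<'E'
from rig import env
import cv2
c=env.capture("wrist");cv2.imwrite("pics/w3.png",c["color"][:,:,::-1])
E
```

```text
t 5.05 tcp [ 0.5009 -0.3138  0.0587] hd -7.63 down [-0.0014  0.001  -1.    ] f [-0.9  0.4 -2.2] open 0.046
row shift [0.0415 0.0006 0.0011] turn -0.0003 dist mm 20.8
```

View pics/w3.png

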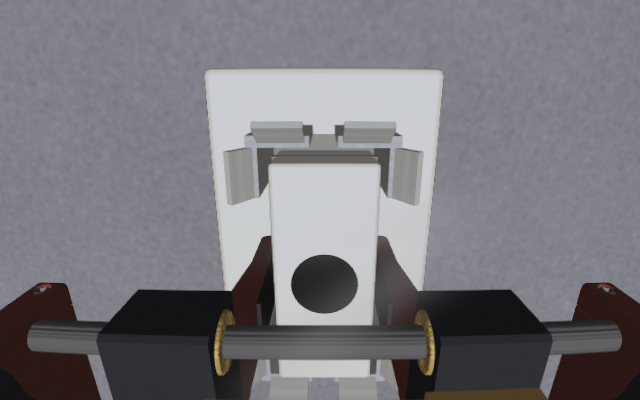

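The cassette is inside the guides with even gaps left and right and no contact force. Lowering to the floor and releasing.

Request:
{"method": "play_rows", "body": {
  "plan": [0,0.015,0,0,0,0,0.03,0,0,0,0,0.043,0,0,0,0,0.043,0,0,0,0,0.043,0,0,0,0.72,0.043,0,0,0,0.72,0.043,0,0,0,0.72,0.043,0,0,0,0.72,0.043,0,0,0,0.72,0.043,0,0,0]
}}

```text
clock: 5.93
tcp_pos: [0.5015, -0.3143, 0.0391]
tcp_rot: [0.104, 1.568, -0.105]
ft_force: [-0.3, 0.1, -0.4]
opening: 0.0629
```

```bash
python3 go.py .5014 -.3136 .17 -7.6
```

```text
t 5.9333 tcp [ 0.5015 -0.3143  0.0391] hd -7.63 down [ 6.e-04 -4.e-04 -1.e+00] f [-0.3  0.1 -0.4] open 0.0629
row shift [-2.619e-01  1.200e-03 -1.000e-04] turn -0.0004 dist mm 130.9
```

Request:
{"method": "play_rows", "body": {
  "plan": [0.72,-0.04,0,0,0,0.72,-0.1,0,0,0,0.72,-0.18,0,0,0,1,-0.262,0,0,0,1,-0.262,0,0,0,1,-0.262,0,0,0,1,-0.262,0,0,0]
}}

```text
clock: 6.52
tcp_pos: [0.5013, -0.3141, 0.1695]
tcp_rot: [0.104, 1.568, -0.105]
ft_force: [-0.6, -0.2, -0.9]
opening: 0.0858
```

```bash
python3 go.py .6798 -.0372 .16 -1.85; python3 - <<'E'
from m import *
from rig import env
o=env.observe();c=env.capture("wrist");im=c["color"][:,:,::-1].copy()
a=np.radians(-7.6);X=np.array([np.cos(a),np.sin(a)]);Y=np.array([-X[1],X[0]])
for hx,hy,z in((.065,.095,.03),(.023,.055,.064)):
 for sx in(-1,1):
  for sy in(-1,1):
    p=w2pix(c,[*(np.array([.5014,-.3136])+sx*hx*X+sy*hy*Y),z],o)[0]
    cv2.circle(im,tuple(int(v) for v in p.round()),2,(0,0,255),-1)
cv2.imwrite("pics/w4.png",im)
E
```

```text
t 6.5167 tcp [ 0.5013 -0.3141  0.1695] hd -7.63 down [ 2.e-04 -2.e-04 -1.e+00] f [-0.6 -0.2 -0.9] open 0.0858
row shift [0.0189 0.5964 0.2803] turn -0.0642 dist mm 329.6
```

View pics/w4.png

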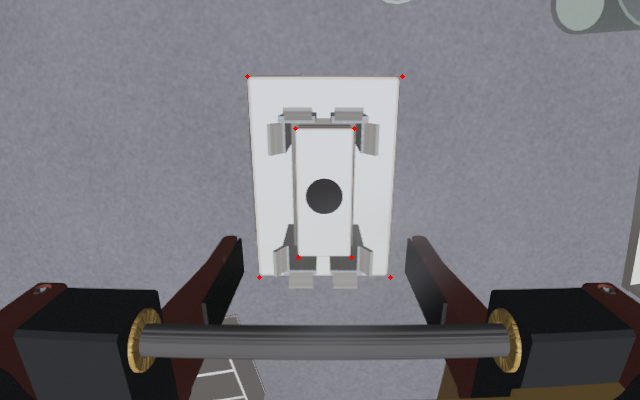

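The thick cassette sits in the well with its port at (324,196). Its outline matches the projection at z = 0.064, so it is on the floor and centred. Next, the thin one.

Request:
{"method": "play_rows", "body": {
  "plan": [1,0,0.08,0.038,0,1,0,0.15,0.07,-0.03,1,0.019,0.22,0.103,-0.064,1,0.019,0.29,0.136,-0.064,1,0.019,0.36,0.169,-0.064,1,0.019,0.43,0.202,-0.064,1,0.019,0.5,0.235,-0.064,1,0.019,0.55,0.26,-0.064,1,0.019,0.5964,0.2803,-0.064,1,0.019,0.5964,0.2803,-0.064,1,0.019,0.5964,0.2803,-0.064,1,0.019,0.5964,0.2803,-0.064]
}}

```text
clock: 7.57
tcp_pos: [0.679, -0.0378, 0.1583]
tcp_rot: [0.025, 1.574, -0.026]
ft_force: [0.4, 0.2, -0.1]
opening: 0.0881
```

```bash
python3 go.py .6798 -.0372 .004 -1.85; python3 - <<'E'
from m import *
from rig import env
o=env.observe();c=env.capture("wrist");im=c["color"][:,:,::-1].copy()
a=np.radians(-1.85);X=np.array([np.cos(a),np.sin(a)]);Y=np.array([-X[1],X[0]])
for sx in(-1,1):
  for sy in(-1,1):
    p=w2pix(c,[*(np.array([.6798,-.0372])+sx*.023*X+sy*.055*Y),.022],o)[0];cv2.circle(im,tuple(int(v) for v in p.round()),2,(0,0,255),-1)
cv2.imwrite("pics/w5.png",im)
E
```

```text
t 7.5667 tcp [ 0.679  -0.0378  0.1583] hd -1.88 down [-3.e-03 -3.e-04 -1.e+00] f [ 0.4  0.2 -0.1] open 0.0881
row shift [0.3086 0.0013 0.0026] turn -0.0003 dist mm 154.3
```

View pics/w5.png

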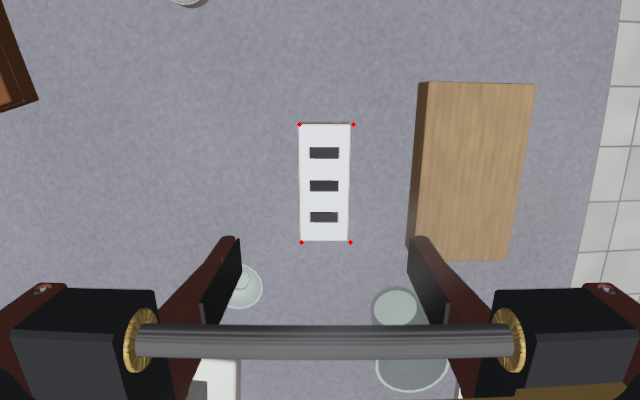

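The thin cassette with its three bars is at (325,185), and the projected corners fit within about 2 px. The slide box edge at x ≈ 0.757 leaves about 20 mm beside the finger. I'll narrow the opening slightly and grip.

Request:
{"method": "play_rows", "body": {
  "plan": [0.85,0.06,0.001,0.001,0,0.85,0.14,0.001,0.001,0,0.85,0.2,0.001,0.001,0,0.85,0.25,0.001,0.001,0,0.85,0.29,0.001,0.001,0,0.85,0.308,0.001,0.001,0,0.85,0.308,0.001,0.001,0,0,0.308,0.001,0.001,0,0,0.308,0.001,0.001,0,0,0.308,0.001,0.001,0,0,0.308,0.001,0.001,0,0,0.308,0.001,0.001,0,0,0.308,0.001,0.001,0,0,0.308,0.001,0.001,0]
}}

```text
clock: 8.78
tcp_pos: [0.6809, -0.0368, 0.0077]
tcp_rot: [0.025, 1.569, -0.026]
ft_force: [-1.6, -0.4, 6.3]
opening: 0.0457
```

```bash
python3 go.py .5014 -.3138 .17 -7.6
```

```text
t 8.7833 tcp [ 0.6809 -0.0368  0.0077] hd -1.86 down [ 1.8e-03 -4.0e-04 -1.0e+00] f [-1.6 -0.4  6.3] open 0.0457
row shift [-0.3251 -0.5655 -0.3402] turn 0.0637 dist mm 367.8
```

Request:
{"method": "play_rows", "body": {
  "plan": [0,-0.06,0,0,0,0,-0.14,0,0,0,0,-0.22,0,0,0,0,-0.325,-0.06,-0.036,0.02,0,-0.325,-0.12,-0.072,0.04,0,-0.325,-0.18,-0.108,0.064,0,-0.325,-0.25,-0.15,0.064,0,-0.325,-0.32,-0.192,0.064,0,-0.325,-0.39,-0.234,0.064,0,-0.325,-0.45,-0.27,0.064,0,-0.325,-0.51,-0.306,0.064,0,-0.325,-0.55,-0.33,0.064,0,-0.325,-0.5655,-0.34,0.064,0,-0.325,-0.5655,-0.34,0.064,0,-0.325,-0.5655,-0.34,0.064,0,-0.325,-0.5655,-0.34,0.064]
}}

```text
clock: 10.12
tcp_pos: [0.502, -0.3125, 0.1684]
tcp_rot: [0.104, 1.568, -0.103]
ft_force: [0.7, -0.7, -1.1]
opening: 0.0458
```

```bash
python3 go.py .5014 -.3138 .095 -7.6; python3 - <<'E'
from rig import env
import cv2
c=env.capture("wrist");cv2.imwrite("pics/w6.png",c["color"][:,:,::-1])
E
```

```text
t 10.1167 tcp [ 0.502  -0.3125  0.1684] hd -7.55 down [ 2.e-04  8.e-04 -1.e+00] f [ 0.7 -0.7 -1.1] open 0.0458
row shift [ 0.1469 -0.0028 -0.0008] turn 0.0005 dist mm 73.5
```

View pics/w6.png

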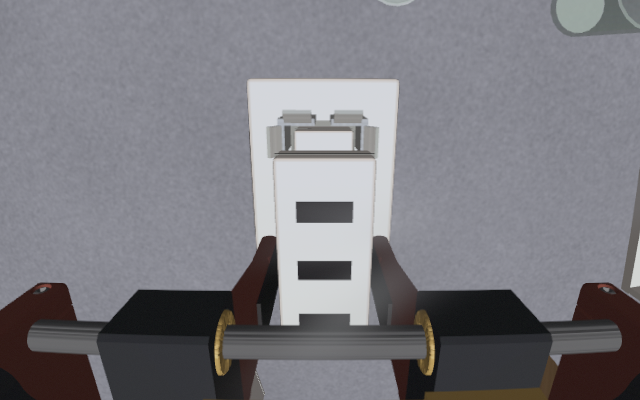

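```bash
python3 - <<'E'
from m import *
from rig import env
o=env.observe();c=env.capture("wrist")
M=R.from_rotvec(o["tcp_rot"]).as_matrix()
for uv in((324,270),(324,212),(276,157),(374,157)):
    w=pix2w(c,[uv],o["tcp_pos"][2]+.0143,o)[0]; print(M.T@(w-o["tcp_pos"]))
E
```

```text
[-0.01429981  0.00034649 -0.00024403]
[-0.01428172  0.03018978 -0.00025759]
[-0.01426764  0.05561391 -0.021198  ]
[-0.01426489  0.05564647  0.02152652]
```

The thin cassette is held centred: its middle bar is 0.3 mm from the TCP and its front edge 55.6 mm ahead, against 55 mm expected. I'll lower it to just inside the guides, then set it down.

Request:
{"method": "play_rows", "body": {
  "plan": [0,0.05,-0.0025,-0.001,0,0,0.1,-0.0025,-0.001,0,0,0.12,-0.0025,-0.001,0,0,0.135,-0.0025,-0.001,0,0,0.147,-0.0025,-0.001,0,0,0.147,-0.0025,-0.001,0,0,0.16,-0.0025,-0.001,0,0,0.17,-0.0025,-0.001,0,0,0.17,-0.0025,-0.001,0]
}}

```text
clock: 10.97
tcp_pos: [0.5004, -0.3148, 0.083]
tcp_rot: [0.105, 1.569, -0.104]
ft_force: [-0.3, 0.2, -1.0]
opening: 0.0456
```

```bash
python3 go.py .5014 -.3138 .0725 -7.6; python3 - <<'E'
from rig import env
import cv2
c=env.capture("wrist");cv2.imwrite("pics/w7.png",c["color"][:,:,::-1])
E
```

```text
t 10.9667 tcp [ 0.5004 -0.3148  0.083 ] hd -7.63 down [-5.e-04  4.e-04 -1.e+00] f [-0.3  0.2 -1. ] open 0.0456
row shift [0.021  0.0023 0.0018] turn -0.0004 dist mm 10.6
```

View pics/w7.png

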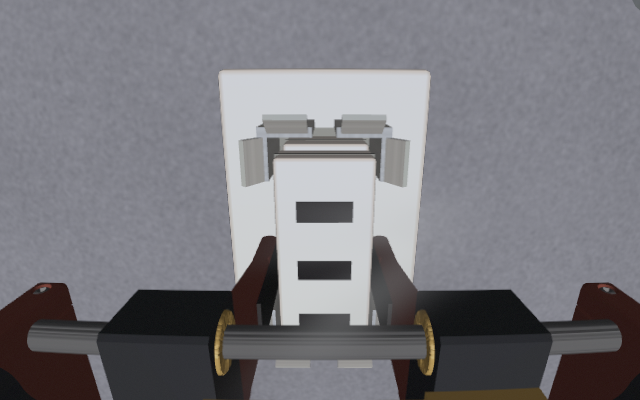

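It is between the guides with even gaps and no force. Setting it down and releasing.

Request:
{"method": "play_rows", "body": {
  "plan": [0,0.008,0.001,0.001,0,0,0.016,0.0015,0.001,0,0,0.021,0.0015,0.001,0,0,0.021,0.0015,0.001,0,0,0.021,0.0015,0.001,0,0.72,0.021,0.0015,0.001,0,0.72,0.021,0.0015,0.001,0,0.72,0.021,0.0015,0.001,0,0.72,0.021,0.0015,0.001,0,0.72,0.021,0.0015,0.001,0]
}}

```text
clock: 11.85
tcp_pos: [0.5012, -0.3143, 0.0735]
tcp_rot: [0.104, 1.568, -0.105]
ft_force: [0.3, -0.3, 0.3]
opening: 0.0632
```

Request:
{"method": "play_rows", "body": {
  "plan": [0.72,-0.03,0,0,0,0.72,-0.08,0,0,0,0.72,-0.14,0,0,0,1,-0.2,0,0,0,1,-0.2,0,0,0,1,-0.2,0,0,0,1,-0.2,0,0,0]
}}

```text
clock: 12.43
tcp_pos: [0.501, -0.3142, 0.1726]
tcp_rot: [0.105, 1.569, -0.104]
ft_force: [-1.1, -0.4, -0.6]
opening: 0.0855
```

```bash
python3 go.py .4442 .3095 .15 -7.6; python3 - <<'E'
from m import *
from rig import env
o=env.observe();c=env.capture("wrist");im=c["color"][:,:,::-1].copy()
a=np.radians(-7.6);X=np.array([np.cos(a),np.sin(a)]);Y=np.array([-X[1],X[0]])
for hx,hy,z in((.065,.095,.03),(.023,.055,.086)):
 for sx in(-1,1):
  for sy in(-1,1):
    p=w2pix(c,[*(np.array([.5014,-.3136])+sx*hx*X+sy*hy*Y),z],o)[0]
    cv2.circle(im,tuple(int(v) for v in p.round()),2,(0,0,255),-1)
cv2.imwrite("pics/w8.png",im)
E
```

```text
t 12.4333 tcp [ 0.501  -0.3142  0.1726] hd -7.63 down [-3.e-04  2.e-04 -1.e+00] f [-1.1 -0.4 -0.6] open 0.0855
row shift [ 0.0455  1.2212 -0.2782] turn -0.0003 dist mm 626.7
```

View pics/w8.png

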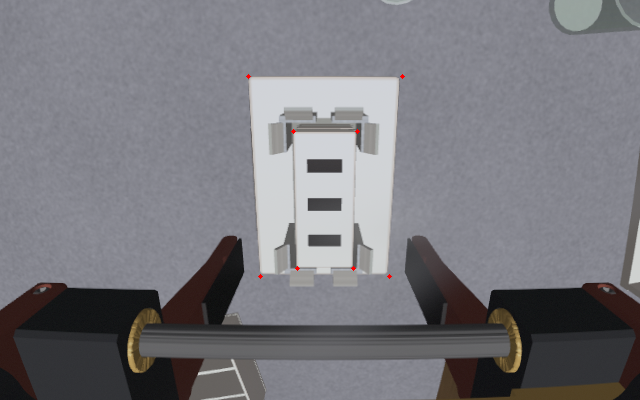

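The thin cassette is on top, with its bars on the centre line at column 324 and its corners matching z = 0.086. Now to the console with the fingers shut, staying high.

Request:
{"method": "play_rows", "body": {
  "plan": [0,0,0.08,-0.018,0,0,0,0.16,-0.036,0,0,0,0.24,-0.055,0,0,0,0.32,-0.073,0,0,0,0.4,-0.091,-0.01,0,0,0.48,-0.109,-0.02,0,0,0.56,-0.128,-0.03,0,0,0.64,-0.146,-0.038,0,0,0.72,-0.164,-0.038,0,0,0.8,-0.182,-0.038,0,0,0.88,-0.2,-0.038,0,0,0.95,-0.216,-0.038,0,0,0.95,-0.216,-0.038]
}}

```text
clock: 13.57
tcp_pos: [0.4551, 0.1762, 0.1709]
tcp_rot: [0.054, 1.574, -0.051]
ft_force: [0.3, 0.3, -0.7]
opening: 0.0048
```

```bash
python3 go.py .4442 .3095 .13 -4.2
```

```text
t 13.5667 tcp [0.4551 0.1762 0.1709] hd -3.83 down [-0.0039  0.0017 -1.    ] f [ 0.3  0.3 -0.7] open 0.0048
row shift [ 0.0824  0.2645 -0.0392] turn 0.0041 dist mm 139.9
```

Request:
{"method": "play_rows", "body": {
  "plan": [0,0,0.08,-0.012,0.004,0,0.03,0.16,-0.024,0.004,0,0.06,0.22,-0.034,0.004,0,0.08,0.265,-0.039,0.004,0,0.08,0.265,-0.039,0.004,0,0.08,0.265,-0.039,0.004,0,0.08,0.265,-0.039,0.004]
}}

```text
clock: 14.15
tcp_pos: [0.4474, 0.3033, 0.1324]
tcp_rot: [0.062, 1.571, -0.064]
ft_force: [1.0, -0.7, 0.4]
opening: 0.0002
```

```bash
python3 go.py .4442 .3095 .058 -4.2; python3 - <<'E'
from m import *
from rig import env
o=env.observe();c=env.capture("wrist");im=c["color"][:,:,::-1].copy()
a=np.radians(-4.2);X=np.array([np.cos(a),np.sin(a)]);Y=np.array([-X[1],X[0]])
for sx in(-1,1):
  for sy in(-1,1):
    p=w2pix(c,[*(np.array([.4442,.3095])+sx*.019*X+sy*.04*Y),.0545],o)[0];cv2.circle(im,tuple(int(v) for v in p.round()),2,(0,0,255),-1)
cv2.imwrite("pics/w9.png",im)
E
```

```text
t 14.15 tcp [0.4474 0.3033 0.1324] hd -4.59 down [-0.0012 -0.0015 -1.    ] f [ 1.  -0.7  0.4] open 0.0002
row shift [ 0.1488  0.012  -0.0072] turn -0.0043 dist mm 74.7
```

View pics/w9.png

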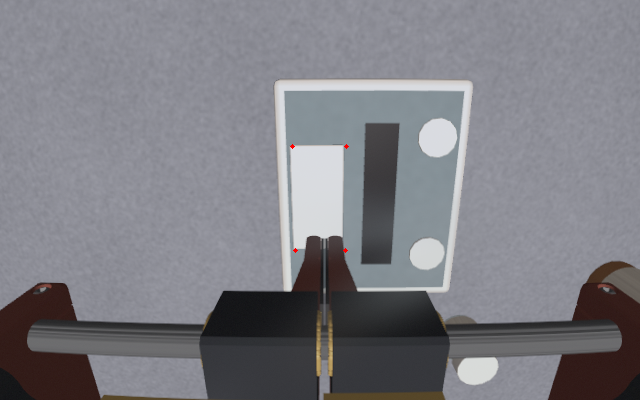

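The wide key is under and ahead of the fingertips, centred at about (318,198). The projected corners agree within 2 px, and the round keys are far off at (437,137) and (427,253). Centring and lowering to just above the key.

Request:
{"method": "play_rows", "body": {
  "plan": [0,0.05,0.012,-0.007,-0.004,0,0.1,0.012,-0.007,-0.004,0,0.135,0.012,-0.007,-0.004,0,0.135,0.012,-0.007,-0.004,0,0.135,0.012,-0.007,-0.004,0,0.135,0.012,-0.007,-0.004]
}}

```text
clock: 14.7
tcp_pos: [0.4455, 0.3104, 0.0676]
tcp_rot: [0.06, 1.568, -0.058]
ft_force: [-0.8, 0.3, 0.2]
opening: 0.0006
```

```bash
python3 go.py .4442 .3095 .0545 -4.2
```

```text
t 14.7 tcp [0.4455 0.3104 0.0676] hd -4.28 down [ 0.0022  0.0012 -1.    ] f [-0.8  0.3  0.2] open 0.0006
row shift [ 0.0262 -0.002  -0.0024] turn -0.0009 dist mm 13.2
```

Request:
{"method": "play_rows", "body": {
  "plan": [0,0.008,0,0,0,0,0.016,0,0,0,0,0.016,0,0,0,0,0.016,0,0,0,0,0.016,0,0,0]
}}

```text
clock: 15.12
tcp_pos: [0.4444, 0.3108, 0.0578]
tcp_rot: [0.058, 1.57, -0.058]
ft_force: [0.5, -0.1, 0.2]
opening: 0.0006
```

Request:
{"method": "play_rows", "body": {
  "plan": [0,0.002,0,0,0,0,0.004,0,0,0,0,0.004,0,0,0,0,0.004,0,0,0]
}}

```text
clock: 15.45
tcp_pos: [0.4443, 0.3107, 0.0555]
tcp_rot: [0.058, 1.57, -0.058]
ft_force: [0.2, -0.3, 0.2]
opening: 0.0005
```

Settled about 1 mm above the key, with a force baseline of about 0.2 N. Small steps now.

Request:
{"method": "play_rows", "body": {
  "plan": [0,0.001,0,0,0,0,0.002,0,0,0,0,0.002,0,0,0]
}}

```text
clock: 15.7
tcp_pos: [0.4445, 0.3108, 0.0549]
tcp_rot: [0.058, 1.57, -0.058]
ft_force: [-1.1, -0.5, 1.5]
opening: 0.0006
```

Request:
{"method": "play_rows", "body": {
  "plan": [0,0.001,0,0,0,0,0.001,0,0,0]
}}

```text
clock: 15.87
tcp_pos: [0.4445, 0.3108, 0.0545]
tcp_rot: [0.058, 1.57, -0.058]
ft_force: [-1.1, 0.1, 3.1]
opening: 0.0005
```

Request:
{"method": "play_rows", "body": {
  "plan": [0,0.001,0,0,0,0,0.001,0,0,0]
}}

```text
clock: 16.03
tcp_pos: [0.4445, 0.3108, 0.0542]
tcp_rot: [0.058, 1.57, -0.058]
ft_force: [-2.2, -1.0, 6.2]
opening: 0.0003
```

Request:
{"method": "play_rows", "body": {
  "plan": [0,0.001,0,0,0,0,0.001,0,0,0]
}}

```text
clock: 16.2
tcp_pos: [0.4445, 0.3108, 0.054]
tcp_rot: [0.058, 1.57, -0.057]
ft_force: [-1.2, -1.7, 6.7]
opening: 0.0005
```

Request:
{"method": "play_rows", "body": {
  "plan": [0,0.0007,0,0,0,0,0.0007,0,0,0,0,0.0007,0,0,0]
}}

```text
clock: 16.45
tcp_pos: [0.4445, 0.3108, 0.0539]
tcp_rot: [0.058, 1.569, -0.057]
ft_force: [-2.9, -2.0, 8.4]
opening: 0.0001
```

Request:
{"method": "play_rows", "body": {
  "plan": [0,0,0,0,0,0,0,0,0,0,0,0,0,0,0,0,0,0,0,0,0,0,0,0,0,0,0,0,0,0]
}}

```text
clock: 16.95
tcp_pos: [0.4445, 0.3108, 0.0539]
tcp_rot: [0.058, 1.569, -0.057]
ft_force: [-2.3, -1.3, 7.3]
opening: 0.0005
```

Request:
{"method": "play_rows", "body": {
  "plan": [0,0,0,0,0,0,0,0,0,0,0,0,0,0,0,0,0,0,0,0,0,0,0,0,0]
}}

```text
clock: 17.37
tcp_pos: [0.4445, 0.3108, 0.0539]
tcp_rot: [0.058, 1.569, -0.057]
ft_force: [-3.3, -2.2, 7.4]
opening: 0.0006
```

Request:
{"method": "play_rows", "body": {
  "plan": [0,-0.02,0,0,0,0,-0.08,0,0,0,0,-0.15,0,0,0,0,-0.2,0,0,0,0,-0.2,0,0,0,0,-0.2,0,0,0,0,-0.2,0,0,0]
}}

```text
clock: 17.95
tcp_pos: [0.4442, 0.3106, 0.1519]
tcp_rot: [0.057, 1.571, -0.058]
ft_force: [0.3, -0.1, -0.3]
opening: 0.0002
```

```bash
python3 - <<'E'
from m import *
from rig import env
print(env.observe()["ft_force"])
c=env.capture("top");im=c["color"][:,:,::-1]
a=np.radians(-7.6);X=np.array([np.cos(a),np.sin(a)]);Y=np.array([-X[1],X[0]])
print(w2pix(c,[.5014,-.3136,.086]))
cv2.imwrite("pics/top9.png",im)
cv2.imwrite("pics/crop9.png",cv2.resize(im[200:270,375:465],None,fx=8,fy=8,interpolation=cv2.INTER_CUBIC))
E
```

```text
[ 0.28151993 -0.1232846  -0.28124832]
[[423.39161247 231.1393255 ]]
```

View pics/crop9.png

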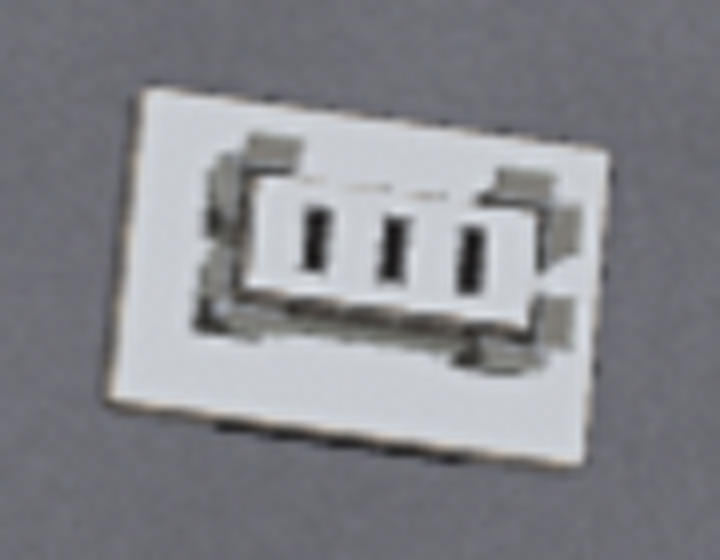

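View pics/top9.png

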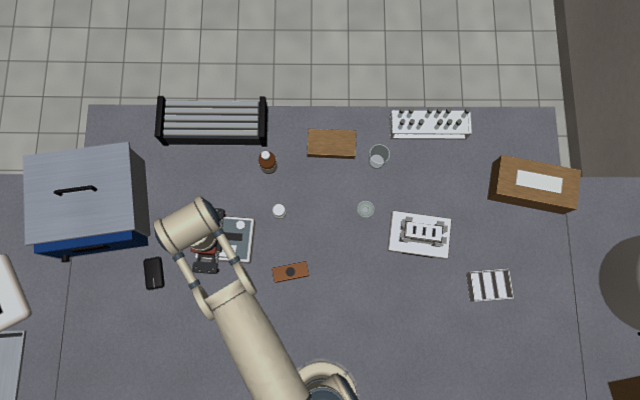

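Middle bar at (424.1,231.2) px against (423.4,231.1) expected for a centred stack, so it is within about 2 mm. The bystanders are where they were at the start and the arm is clear. Handing in.

```bash
python3 -c "
from rig import env
print(env.job_done()); print(env.observe()['clock'])"
```

```text
the job is handed in; nothing more can be done
None
the job is handed in; nothing more can be done
```

I put the thick cassette in the feeder, set the thin one on top, and then pressed the start key and let it go. I handed the job in at about 18 s; no verdict is reported.

- **Cassettes:** In the last wrist and top pictures the stack lies flat at its resting height, within about 2 mm of the well's centre.
- **Start key:** The force readings between moves were 6–8.4 N for about 1.3 s, with no reading above 8.4 N. After letting go, the force was back to about 0 N.
- **Other items:** The top picture shows the bystanders where they started, except the mouse and tip tray, which I judged only by eye. The round keys were never approached.
- **Disagreements:** The wrist and top cameras differed by 1–2 mm, within their stated accuracy. When I gripped the thin cassette, the fingers sat 3.7 mm higher than commanded with about 6 N upward force. I did not look into why; I set the release height to match, and it came down flat.

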